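Set a timing pulley to its mark and lock it

TASK

To lock this drive unit for fitting a new belt, turn the toothed pulley by its rim until the red engraved mark on it faces the fixed red pointer, then push the knob of the lock bolt fully home. The notch behind the pulley may lie a few degrees to either side of the mark, so if the bolt's brass nose has not snapped in, rock the pulley by its rim until it does; leave the meter, the screwdriver and the hex key round the unit alone.

Things in the scene. Friction and masses are not known exactly. Their poses are not given: they have to be found in the camera images.
- drive_plate: Fixed dark grey plate, 206 mm up the slope, inclined 37 deg to the bench, facing the robot. Origin: on the pulley axis at the plate's front face. z: out of the plate along the pulley axis (to grip, point the tool along -z); x: up the slope; y: level, to the left. A yellow spatter hood stands along its upper edge: at x = +100 mm, out to z = 112 mm, |y| up to 100 mm.
- pulley_mark (a point): Outer end of the pulley's red engraved mark: on the edge of the rim's front face, 74 mm from the axis, at z = 44 mm of the plate. The pulley turns freely without stops about plate z against friction of about 0.12 N m and stays where it is left. Its toothed rim is 60 to 73.5 mm from the axis, z = 14 to 44 mm; inside it the web lies at z = 24 mm, the hub has radius 22 mm, z up to 40 mm.
- pointer_tip (a point): Tip of the fixed red pointer on the plate, 4 mm outside the rim, 78 mm right of the pulley axis (plate y = -78 mm), at z = 44 mm. Its post reaches out to y = -111 mm and up to z = 47 mm. The mark faces the pointer when it points straight at this tip.
- lock_bolt (a joint): Slide of the steel lock bolt left of the pulley, m: 0 = out, 0.016 = fully home; it slides along plate -y towards the pulley axis against 9 N of friction (15 N if its nose is held back) and stays where it is left.
- nose_tip (a point): Tip of the bolt's spring-loaded brass nose, on its centre line; plate y = +88 mm with the bolt out, +72 mm with the nose in the notch. The notch is the only one in the steel disc (radius 84 mm) behind the pulley, half a turn from the mark, true only to 5 degrees (the disc's slots). If not met, the nose rests on the disc's edge at y = +84 mm, pressed by 6 N, and snaps in as the notch comes by.
- lock_knob (a point): Centre of the top of the bolt's black cylindrical knob: diameter 18 mm, standing 30 mm tall along plate z on a thin neck; its top is at plate z = 54 mm, 140 mm left of the pulley axis (y = +140 mm) when the bolt is out. A guide block, up to z = 24 mm, ends 118 mm left of the axis.
- hex_key_near: Loose hex key, 89x30x9 mm, lying right of the unit; leave it alone. Origin: centre of its underside.
- screwdriver_blue: Loose blue screwdriver, 185x24x25 mm, lying left of the unit; leave it alone. Origin: centre of its underside.
- temp_meter: Loose yellow hand-held meter, 118x66x30 mm, lying left of the unit; leave it alone. Origin: centre of its underside.

How it is judged:
On the way, in this order (a step that is already met when the one before it is completed fails the run):
1. the mark faces the pointer, within 6 mm along the rim (x of pulley_mark in the frame of pointer_tip between -0.006 and 0.006 m and distance between pulley_mark and pointer_tip below 0.012 m), for 0.2 s.
2. the bolt is pushed home, at least 14 of its 16 mm (value of joint lock_bolt above 0.014 m), for 0.1 s.
At the end, for the whole second after the job is handed in: The pulley is locked at its mark: the bolt is at least 14 of its 16 mm in, its nose has snapped into the notch (tip less than 75.5 mm from the pulley axis), and the mark still faces the pointer within 9 mm along the rim, as the notch leaves it (x of pulley_mark in the frame of pointer_tip between -0.009 and 0.009 m and distance between pulley_mark and pointer_tip below 0.012 m and value of joint lock_bolt above 0.014 m and y of nose_tip in the frame of drive_plate below 0.0755 m); the robot touches nothing.
It fails at once if the hex key is shifted by more than 30 mm (distance of hex_key_near from where it was at the start of the episode above 0.03 m).
It fails at once if the screwdriver is shifted by more than 30 mm (distance of screwdriver_blue from where it was at the start of the episode above 0.03 m).
It fails at once if the meter is shifted by more than 30 mm (distance of temp_meter from where it was at the start of the episode above 0.03 m).
It also fails if it takes over 72 s, if anything falls off the work surface, if the arm or the gripper's body presses on something with over 40 N, if the wrist force passes 120 N, or if a joint passes its speed limit or range.

ROBOT

A 7-joint arm with a two-finger parallel gripper is mounted at the origin on a cart in front of the work surface, level with it; the furniture and walls round the work are solid. World frame = base frame: x ahead of the robot, y to its left, z up, the work surface at z = 0. Lengths are in m, angles in rad, forces in N, time in s.
With the tool pointing down it reaches from about 0.4 to 0.875 m from the base axis. Payload 19.3 kg.
Tool frame: the origin (TCP) lies midway between the tips of the shut fingers; the grasp point (between the pads) lies 19 mm behind it; z points along the fingers, y is the line along which they close (so a half turn about z gives the same grasp; the last joint's range is limited). The gripper opens to 85 mm and grips with 20 to 120 N. Pads are 22 mm wide; open, the fingers measure 114 mm over their backs; the gripper's body (76 mm by 85 mm) begins 54 mm behind the grasp point. The pads swing forward as they close: fully open they stand 13 mm farther back than shut.
Start: joints at [1.109, 0.521, -0.036, 1.599, 0.021, 1.021, -0.113], TCP at [0.239, -0.578, 0.231] pointing down, gripper open.
Joint ranges: [-2.91, 2.91], [-0.3, 2.13], [-1.5, 1.42], [0.17, 2.43], [-1.26, 4.41], [0.16, 1.93], [-2.52, 2.52]. Speed limits (rad/s): [1.89, 1.89, 2.39, 2.39, 3.01, 3.01, 3.01].

INTERFACE

Orientations are given as [roll, pitch, yaw] about the fixed x, y, z axes, in that order (R = Rz(yaw) Ry(pitch) Rx(roll)).
In Python, from workcell import bot, viewer gives the robot as it stands (bot), with the cameras (viewer).
- The arm moves only by the shell command python3 nudge.py 'ROWS' [FORCE]. ROWS is 1 to 5 rows, one to a line, with the numbers parted by commas; each row has 7 numbers: the finger opening in m, then dx, dy, dz in m, then a rotation vector rx, ry, rz in rad; each row is the pose to reach, as a shift and turn from the pose commanded when the command began, along the tool's axes at that moment; what a row does not reach only later rows make up. A row lasts 1/8 s, in which the tool goes at most 0.0625 m and 0.188 rad, less where a joint would pass 70% of its speed; a pose out of reach is approached as far as the arm can. The fingers move at their own pace and stop on an object; FORCE is the grip in N (left out, the last holds). Time passes only in rows, so rows that do not move let the fingers close. It prints the time, the measured TCP pose, the force, the opening and the grip force at its end. Input that does not fit is refused with a message, and nothing moves.
- bot.observe(): the state, without advancing time (a new reading comes with each control period).
- viewer.grab_frame(name): name is "side" or "top"; returns the picture (400x640x3 uint8, blue, green, red); there is no depth.
- viewer.calibration(name): a dict with "vfov" (degrees; the focal length in pixels is half the picture's height over the tangent of half this angle, whatever the lens; pixels are square), "cx", "cy" (the principal point, pixels), "dist_coeffs" ([k1, k2, p1, p2, k3] as OpenCV has them; the pictures are not rectified), "eye" and "attitude" of the camera in the world. Camera axes: x right, y down, z forward; pixel columns grow to the right and rows downward; lengths in m; the calibration is good to about 2 mm. A picture is of the moment at which its call begins. calibration takes no time and is no camera call.
- bot.job_done(): hands the job in; it is judged then, once.
The state is a dict: "clock": time; "qpos": joint angles; "qd": joint speeds; "joint_efforts": joint torques, N m; "position": TCP position; "tool_rot": TCP orientation; "force": force on the tool from outside, world axes, zero at the start; "moment": the same for the moment, N m; "grip_width": finger opening in m; "finger_force": force on a finger pad.
Only numpy, scipy, OpenCV 4.12 (cv2) and the standard library are available. Lean on these libraries where they do the work, as an engineer would, in place of code of your own. Each camera call takes 0.05 s, during which the arm holds its last target. There are 200 camera calls.

## Working session

There is one attempt and no reset: what is moved stays moved. The work goes in short steps, Python scripts to look and compute and a shell command to move; the robot and the scene stay as the last step left them, time stands still between calls to the robot, and variables do not carry over. Pictures are saved under pics/ and viewed, at most 10 in all, crops included, and the job is handed in when it is done.

```bash
ls; mkdir -p pics; python3 - <<'E'
from workcell import bot, viewer
import cv2
for n in("side","top"):
    cv2.imwrite(f"pics/{n}0.png",viewer.grab_frame(n)); print(n,viewer.calibration(n))
print(bot.observe())
E
```

```text
nudge.py
pics
workcell.py
side {'vfov': 51.54589360893536, 'cx': 317.39363340931754, 'cy': 192.06524124008473, 'dist_coeffs': array([-0.04529951,  0.        ,  0.        ,  0.        ,  0.        ]), 'eye': array([0.48405762, 0.69793798, 0.64792888]), 'attitude': array([-2.11363239, -0.00339301, -3.043506  ])}
top {'vfov': 48.26595562074246, 'cx': 312.810737639909, 'cy': 199.2895344854161, 'dist_coeffs': array([-0.098494,  0.      ,  0.      ,  0.      ,  0.      ]), 'eye': array([ 0.31383304, -0.1646685 ,  1.12705604]), 'attitude': array([-2.91548975,  0.00470152, -1.60881313])}
{'clock': 0.1, 'qpos': array([ 1.10881442,  0.52194151, -0.03628663,  1.5999399 ,  0.02121444,
        1.02111795, -0.11280001]), 'qd': array([ 0.00061303, -0.00227043,  0.00052568, -0.00229644, -0.0001247 ,
        0.00048868,  0.00081312]), 'joint_efforts': array([ 3.13600918e-03, -9.28501010e+01,  1.98396184e+00, -3.70538521e+01,
        1.80219108e-02,  5.32332924e-03,  6.71955854e-05]), 'position': array([ 0.23847489, -0.57738875,  0.23079577]), 'tool_rot': array([-3.14057627e+00,  1.04535725e-04,  3.91742945e-01]), 'force': array([-0.30602504, -0.43189787,  0.57608013]), 'moment': array([-0.04462922, -0.03878577,  0.06471876]), 'finger_force': 0.0, 'grip_width': 0.08516853232353067}
```

View pics/side0.png

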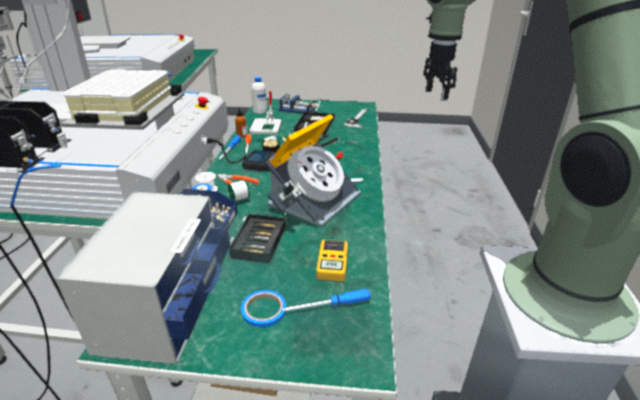

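View pics/top0.png

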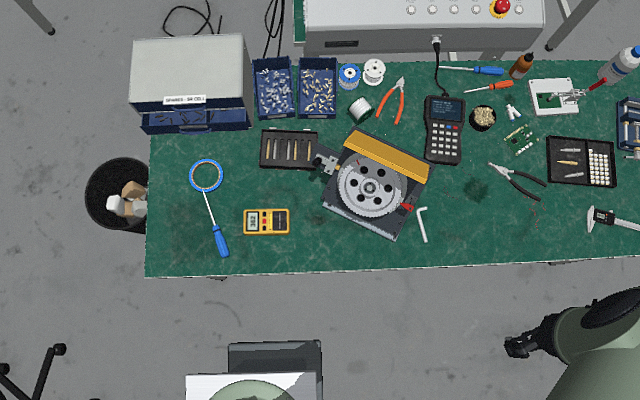

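The unit is in the top view at about (370,185), with the knob near (325,165), the pointer near (407,207) and the hex key at (422,225). I'll enlarge crops of both views.

```bash
python3 - <<'E'
import cv2,numpy as np
a=cv2.imread("pics/top0.png")[120:250,300:440]; b=cv2.imread("pics/side0.png")[100:230,250:390]
cv2.imwrite("pics/c_top.png",cv2.resize(a,None,fx=5,fy=4.6 if 0 else 4.6,interpolation=cv2.INTER_CUBIC) if 0 else cv2.resize(a,None,fx=4.5,fy=4.5,interpolation=cv2.INTER_CUBIC))
cv2.imwrite("pics/c_side.png",cv2.resize(b,None,fx=4.5,fy=4.5,interpolation=cv2.INTER_CUBIC))
E
```

```text
(no output)
```

View pics/c_top.png

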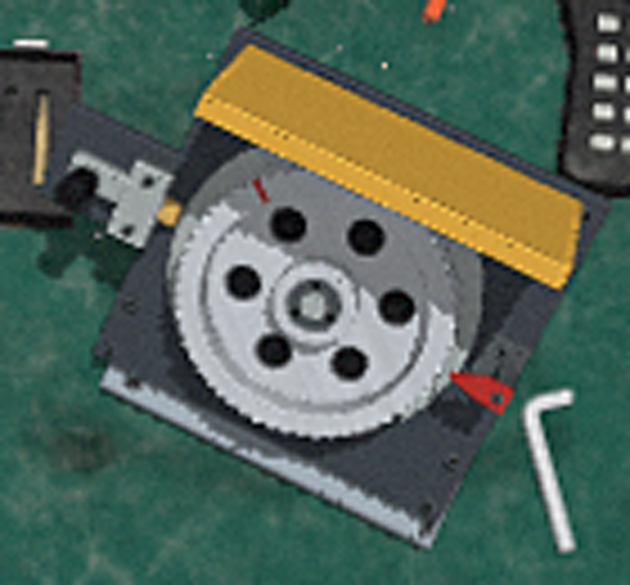

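View pics/c_side.png

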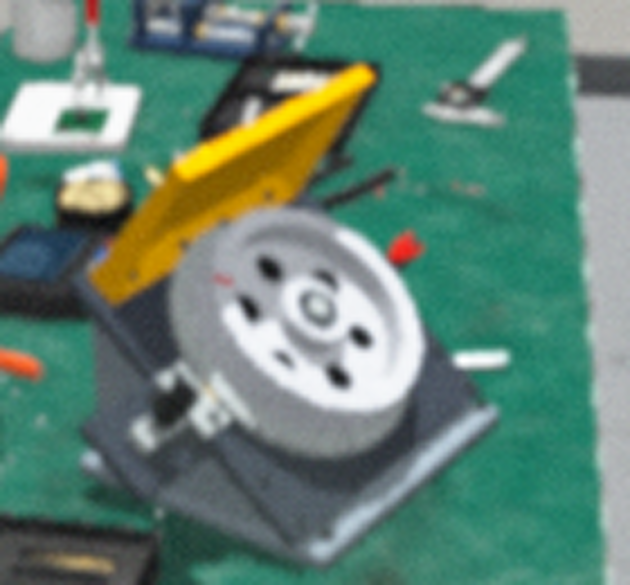

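The top crop shows the hub at (314,303), the pointer tip at (452,376), the knob at (75,183), the outer end of the mark at (257,180), and the nose at (165,212). The side crop shows the hub at (320,306), the mark's outer end at (215,275), and the knob at about (180,390). I'll fit the plate pose to these.

```bash
cat > h.py <<'E'
import numpy as np,cv2
from workcell import bot, viewer
from scipy.spatial.transform import Rotation as Ro
from scipy.optimize import least_squares
def proj(n,P):
    c=viewer.calibration(n);f=200/np.tan(np.radians(c['vfov'])/2)
    K=np.array([[f,0,c['cx']],[0,f,c['cy']],[0,0,1]])
    R=Ro.from_euler('xyz',c['attitude']).as_matrix()
    r=R.T;t=-r@c['eye']
    return cv2.projectPoints(np.atleast_2d(np.array(P,float)),cv2.Rodrigues(r)[0],t,K,c['dist_coeffs'])[0][:,0]
def plateR(psi):
    a=np.radians(37);h=np.array([np.cos(psi),np.sin(psi),0]);u=np.array([0,0,1.])
    x=np.cos(a)*h+np.sin(a)*u;z=-np.sin(a)*h+np.cos(a)*u
    return np.c_[x,np.cross(z,x),z]
def load():
    v=np.load('plate.npy');return v[:3],plateR(v[3]),v[4]
E
cat > fit.py <<'E'
from h import *
mk=lambda th:[.074*np.cos(th),.074*np.sin(th),.044]
obs=[("top",(0,0,.040),(314,303),1),("top",(0,-.078,.044),(452,376),1),("top",(0,.14,.054),(75,183),.5),("top",None,(257,180),1),
("side",(0,0,.040),(320,306),1),("side",None,(215,275),1),("side",(0,.14,.054),(182,388),.5),
("top",(.1,.1,.112),(197,115),.4),("top",(.1,-.1,.112),(560,289),.4)]
off={"top":(300,120),"side":(250,100)}
def res(v):
    R=plateR(v[3]);o=[]
    for n,p,c,w in obs:
        p=mk(v[4]) if p is None else p
        o.append(w*(proj(n,v[:3]+R@np.array(p))[0]-((np.array(c)+.5)/4.5-.5+off[n])))
    return np.concatenate(o)
s=least_squares(res,[.6,-.25,.1,-.4,.7],loss='soft_l1',diff_step=1e-5)
np.save('plate.npy',s.x);print(s.x,np.degrees(s.x[3:]));print(res(s.x).reshape(-1,2).round(2))
E
python3 fit.py
cat >> h.py <<'E'
def toolR(phi):  # tool y = -radial(phi), z = -plate z ; phi deg
    _,R,_=load();p=np.radians(phi);y=-np.array([np.cos(p),np.sin(p),0]);z=np.array([0,0,-1.])
    return R@np.c_[np.cross(y,z),y,z]
def go(pts,phis):  # plate-frame TCP targets -> rows from present pose
    o,R,_=load();s=bot.observe();Rt=Ro.from_euler('xyz',s['tool_rot']).as_matrix()
    for p,f in zip(pts,phis):
        d=Rt.T@(o+R@np.array(p)-s['position']);w=Ro.from_matrix(Rt.T@toolR(f)).as_rotvec()
        print(f,(d).round(4),w.round(3),'|d|%.3f |w|%.2f'%(np.linalg.norm(d),np.linalg.norm(w)))
def st():
    o,R,_=load();s=bot.observe();Rt=Ro.from_euler('xyz',s['tool_rot']).as_matrix()
    y=-(R.T@Rt[:,1]);print('t',s['clock'],'plate pos mm',(1e3*R.T@(s['position']-o)).round(1),'phi %.1f'%(np.degrees(np.arctan2(y[1],y[0]))%360),
     'tilt z',(R.T@Rt[:,2]).round(3),'F plate',(R.T@s['force']).round(1),'w',round(s['grip_width'],4),s['finger_force'],'q',s['qpos'].round(2))
def P(r,phi,z): p=np.radians(phi);return (r*np.cos(p),r*np.sin(p),z)
E
python3 - <<'E'
from h import *
v=np.load('plate.npy');o,R,_=load()
im={n:cv2.resize(cv2.imread(f'pics/{n}0.png')[y:y+130,x:x+140],None,fx=2.8,fy=2.8,interpolation=cv2.INTER_CUBIC) for n,x,y in(("top",300,120),("side",250,100))}
off={"top":(300,120),"side":(250,100)}
t=np.linspace(0,2*np.pi,60);ci=lambda r,z:np.c_[r*np.cos(t),r*np.sin(t),0*t+z]
for n in im:
    for L,c in((ci(.0735,.044),(255,0,0)),(ci(.06,.044),(0,255,0)),(ci(.084,.01),(255,255,0)),(np.array([[.1,.1,0],[.1,.1,.112],[.1,-.1,.112],[.1,-.1,0]]),(0,0,255)),(np.array([[-.103,.1,0],[-.103,-.1,0]]),(255,0,255)),(np.array([[0,.14,.024],[0,.14,.054]]),(0,0,255))):
        q=(proj(n,o+L@R.T)+.5-off[n])*2.8-.5
        cv2.polylines(im[n],[np.round(q).astype(int).reshape(-1,1,2)],False,c,1)
cv2.imwrite('pics/ov.png',np.hstack([im['top'],im['side']]))
go([P(.06675,240,.15),P(.06675,240,.10),P(.06675,240,.029)],[240]*3); st()
E
```

```text
240 [ 0.3096 -0.1681  0.0434] [-0.711 -0.151 -1.613] |d|0.355 |w|1.77
240 [ 0.3274 -0.1438  0.0833] [-0.711 -0.151 -1.613] |d|0.367 |w|1.77
240 [ 0.3526 -0.1092  0.14  ] [-0.711 -0.151 -1.613] |d|0.395 |w|1.77
t 0.1 plate pos mm [ -44.7 -407.   212.7] phi 137.5 tilt z [-0.603  0.001 -0.798] F plate [ 0.3 -0.5  0.5] w 0.0852 0.0 q [ 1.11  0.52 -0.04  1.6   0.02  1.02 -0.11]
```

View pics/ov.png

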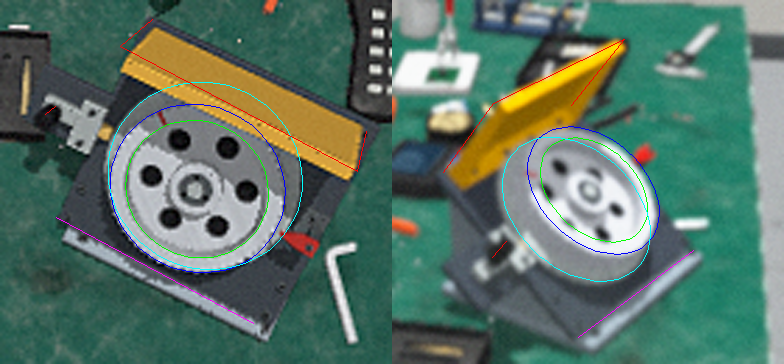

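The overlay fits the rim, the hub, and the knob to about 1 px. There is a slight mismatch at the hood, which doesn't affect the grip. I'll approach above the lower right of the rim (phi 240) with the fingers at 40 mm.

```bash
python3 nudge.py '0.04,0.03,-0.017,0.004,-0.07,-0.015,-0.16
0.04,0.06,-0.034,0.008,-0.14,-0.03,-0.32
0.04,0.09,-0.05,0.012,-0.21,-0.045,-0.48
0.04,0.12,-0.067,0.016,-0.28,-0.06,-0.64
0.04,0.15,-0.084,0.02,-0.35,-0.075,-0.80' 40
python3 -c "
from h import *
st();go([P(.06675,240,.15)],[240])"
```

```text
clock: 0.72
position: [0.3459, -0.4415, 0.2112]
tool_rot: [2.852, 0.2, 1.177]
force: [0.6, -0.2, 0.1]
grip_width: 0.0405
finger_force: 0.0
t 0.725 plate pos mm [ -39.9 -235.   184.5] phi 192.5 tilt z [-0.317 -0.144 -0.938] F plate [ 0.5  0.2 -0.3] w 0.0405 0.0 q [ 0.91  0.31 -0.19  2.08  0.33  0.44  0.1 ]
240 [0.1724 0.0538 0.0048] [-0.357 -0.077 -0.808] |d|0.181 |w|0.89
```

```bash
python3 nudge.py '0.04,0.034,0.011,0.001,-0.071,-0.015,-0.162
0.04,0.069,0.021,0.002,-0.143,-0.031,-0.323
0.04,0.103,0.032,0.003,-0.214,-0.046,-0.485
0.04,0.138,0.043,0.004,-0.286,-0.062,-0.646
0.04,0.172,0.054,0.005,-0.357,-0.077,-0.808'
python3 nudge.py '0.04,0,0,0,0,0,0
0.04,0,0,0,0,0,0'
python3 -c "
from h import *
st();go([P(.06675,240,.15),P(.06675,240,.08),P(.06675,240,.029)],[240]*3)"
```

```text
clock: 1.35
position: [0.426, -0.3497, 0.1937]
tool_rot: [2.789, 0.435, 1.668]
force: [0.0, -0.0, 0.7]
grip_width: 0.0399
finger_force: 0.0
clock: 1.6
position: [0.4252, -0.3507, 0.1938]
tool_rot: [2.79, 0.434, 1.664]
force: [-0.4, -0.7, -0.1]
grip_width: 0.0397
finger_force: 0.0
t 1.6 plate pos mm [ -34.  -116.2  158.4] phi 223.3 tilt z [-0.103 -0.11  -0.989] F plate [ 0.  -0.8 -0.1] w 0.0397 0.0 q [ 0.63  0.29 -0.15  2.28  1.39  0.18 -0.67]
240 [0.0421 0.0413 0.0018] [-0.152 -0.013 -0.291] |d|0.059 |w|0.33
240 [0.0427 0.0519 0.071 ] [-0.152 -0.013 -0.291] |d|0.098 |w|0.33
240 [0.0432 0.0595 0.1214] [-0.152 -0.013 -0.291] |d|0.142 |w|0.33
```

The wrist is near a singularity (q6 is at its lower limit of 0.16), so I'll fit an approximate kinematic model to plan joint-feasible poses.

```bash
cat > kin.py <<'E'
from h import *
import itertools
def fk(q,k,s):
    h,l1,l2,l3,e,c,g=k  # e elbow offset, g base x
    Z=lambda a:Ro.from_euler('z',a).as_matrix();Y=lambda a:Ro.from_euler('y',a).as_matrix()
    R=Z(s[0]*q[0]);p=np.array([0,0,h])
    R=R@Y(q[1])@Z(s[1]*q[2]);p=p+R@[e,0,l1]
    R=R@Y(q[3])@Z(s[2]*q[4]);p=p+R@[-e,0,l2] if 0 else p+(R@Z(-s[2]*q[4]))@[-e,0,l2]
    R=R@Y(q[5])@Z(s[3]*q[6]+c);p=p+R@[g,0,l3]
    return p,R
E
cat > kfit.py <<'E'
from kin import *
D=[([1.10881442,.52194151,-.03628663,1.5999399,.02121444,1.02111795,-.11280001],[.23847489,-.57738875,.23079577],[-3.14057627,1e-4,.391742945]),
([.91,.31,-.19,2.08,.33,.44,.1],[.3459,-.4415,.2112],[2.852,.2,1.177])]
s_=bot.observe();D.append((s_['qpos'],s_['position'],s_['tool_rot']))
best=None
for s in itertools.product([1,-1],repeat=4):
  for c in(0,1.57,3.14,-1.57):
    def f(k):
        o=[]
        for q,p,e in D:
            a,R=fk(q,k,s);o+=[a-p,.3*Ro.from_matrix(Ro.from_euler('xyz',e).as_matrix().T@R).as_rotvec(),]
        return np.concatenate(o+[.02*np.array([k[4],k[6]])])
    r=least_squares(f,[.3,.4,.4,.25,0,c,0])
    if best is None or r.cost<best[0]: best=(r.cost,r.x,s,f(r.x))
print(best[0],best[1].round(4),best[2]);print(best[3].round(4))
np.save('k.npy',np.r_[best[1],best[2]])
E
python3 kfit.py
```

```text
0.00011151052842885744 [ 0.4527  0.5539  0.5398  0.3919 -0.0777  1.5729 -0.0636] (-1, -1, -1, -1)
[-0.0028 -0.0009  0.0002 -0.     -0.      0.0006  0.0033 -0.0015 -0.0091
  0.001   0.001  -0.0001  0.0005  0.0056  0.0089 -0.      0.      0.0006
 -0.0016 -0.0013]
```

```bash
sed -i "s|R=R@Y(q\[5\]).*|R=R@Y(q[5]);p=p+R@[g,0,l3];R=R@Z(s[3]*q[6]+c)|" kin.py; python3 kfit.py
cat > plan.py <<'E'
from kin import *
a=np.load('k.npy');k=a[:7];s=a[7:];o,R,_=load()
lo=np.array([-2.91,-.3,-1.5,.17,-1.26,.16,-2.52])+.03;hi=np.array([2.91,2.13,1.42,2.43,4.41,1.93,2.52])-.03
def ik(p,phi,flip,q0):
    T=toolR(phi)@Ro.from_euler('z',np.pi*flip).as_matrix();w=o+R@np.array(p)
    def f(q):
        a,B=fk(q,k,s);return np.r_[a-w,.3*Ro.from_matrix(T.T@B).as_rotvec(),.002*(q-q0)]
    r=least_squares(f,np.clip(q0,lo+.01,hi-.01),bounds=(lo,hi));return r.x,np.abs(f(r.x)[:6]).max()
q0s=[bot.observe()['qpos'],np.array([.5,.6,0,2.1,3.1,.4,0]),np.array([.5,.4,0,2.2,0,.3,0]),np.array([.5,.6,.8,2.1,1.5,.5,0]),np.array([.5,.6,-.8,2.1,1.5,.5,0])]
if __name__=='__main__':
  for flip in(0,1):
   for i,q0 in enumerate(q0s):
    q=q0;L=[]
    for phi in(240,215,190,165,140,105):
        q,e=ik(P(.06675,phi,.029),phi,flip,q);L.append((phi,round(e,3),q.round(2)))
    print(flip,i,'maxerr',max(l[1] for l in L)); 
    if max(l[1] for l in L)<.02:
        for l in L: print('  ',*l)
E
python3 plan.py
```

```text
0.0025547310302460316 [ 0.4871  0.7335  0.5527  0.5623 -0.1308  1.5717  0.0263] (-1, -1, -1, -1)
[ 0.0538  0.0218 -0.0056 -0.     -0.      0.0003  0.0114  0.0304 -0.0139
  0.001   0.001  -0.0005  0.006  -0.0057  0.0195 -0.      0.      0.0003
 -0.0026  0.0005]
0 0 maxerr 0.062
0 1 maxerr 0.062
0 2 maxerr 0.062
0 3 maxerr 0.062
0 4 maxerr 0.062
1 0 maxerr 0.126
1 1 maxerr 0.011
   240 0.001 [0.25 1.04 0.91 2.4  3.98 1.13 0.26]
   215 0.006 [ 0.09  1.28  1.39  2.4   4.2   1.49 -0.5 ]
   190 0.011 [-0.02  1.29  1.39  2.4   4.18  1.43 -1.02]
   165 0.008 [-0.13  1.29  1.39  2.4   4.15  1.37 -1.54]
   140 0.001 [-0.21  1.29  1.39  2.4   4.11  1.33 -2.04]
   105 0.0 [-0.23  1.02  1.03  2.35  3.94  0.89 -2.49]
1 2 maxerr 0.126
1 3 maxerr 0.011
   240 0.001 [0.25 1.04 0.91 2.4  3.98 1.12 0.27]
   215 0.006 [ 0.09  1.28  1.39  2.4   4.2   1.49 -0.5 ]
   190 0.011 [-0.02  1.29  1.39  2.4   4.18  1.43 -1.02]
   165 0.008 [-0.13  1.29  1.39  2.4   4.15  1.37 -1.54]
   140 0.001 [-0.21  1.29  1.39  2.4   4.11  1.33 -2.04]
   105 0.0 [-0.23  1.02  1.03  2.35  3.94  0.89 -2.49]
1 4 maxerr 0.01
   240 0.001 [ 1.01  1.08 -1.02  2.4   2.3   1.14  1.99]
   215 0.006 [ 1.01  1.33 -1.47  2.4   2.06  1.57  1.77]
   190 0.01 [ 0.91  1.35 -1.47  2.4   2.03  1.63  1.25]
   165 0.006 [ 0.8   1.37 -1.47  2.4   2.02  1.7   0.72]
   140 0.0 [ 0.73  1.37 -1.47  2.4   2.02  1.75  0.23]
   105 0.0 [ 0.76  1.29 -1.47  2.32  1.98  1.65 -0.3 ]
```

```bash
cat > log.py <<'E'
from h import *
import json,sys
s=bot.observe();open('poses.jsonl','a').write(json.dumps([list(map(float,s[k])) for k in('qpos','position','tool_rot')])+'\n');st()
E
python3 log.py >/dev/null
python3 nudge.py '0.04,0,0,-0.01,0,0,-0.18
0.04,0,0,-0.02,0,0,-0.36
0.04,0,0,-0.03,0,0,-0.54
0.04,0,0,-0.03,0,0,-0.72
0.04,0,0,-0.03,0,0,-0.9' >/dev/null; python3 log.py
python3 nudge.py '0.04,0,0,-0.0,0,0,-0.18
0.04,0,0,-0.0,0,0,-0.36
0.04,0,0,-0.0,0,0,-0.54
0.04,0,0,-0.0,0,0,-0.72
0.04,0,0,-0.0,0,0,-0.9' >/dev/null; python3 log.py
python3 nudge.py '0.04,0,0,-0.0,0,0,-0.18
0.04,0,0,-0.0,0,0,-0.36
0.04,0,0,-0.0,0,0,-0.54
0.04,0,0,-0.0,0,0,-0.72
0.04,0,0,-0.0,0,0,-0.9' >/dev/null; python3 log.py
cat > kfit.py <<'E'
from kin import *
import json
D=[([1.10881442,.52194151,-.03628663,1.5999399,.02121444,1.02111795,-.11280001],[.23847489,-.57738875,.23079577],[-3.14057627,1e-4,.391742945])]
D+=[json.loads(l) for l in open('poses.jsonl')]
def f(k):
    o=[]
    for q,p,e in D:
        a,R=fk(q,k,(-1,)*4);o+=[a-p,.3*Ro.from_matrix(Ro.from_euler('xyz',e).as_matrix().T@R).as_rotvec()]
    return np.concatenate(o+[.005*k[[4,6,7,8]]])
r=least_squares(f,[.4,.5,.5,.3,0,1.57,0,0,0]);print(r.x.round(4),np.abs(r.fun).max());print(r.fun.round(4)); np.save('k.npy',np.r_[r.x,-np.ones(4)])
E
cat > kin.py <<'E'
from h import *
def fk(q,k,s):
    h,l1,l2,l3,e,c,g,e2,g0=k
    Z=lambda a:Ro.from_euler('z',a).as_matrix();Y=lambda a:Ro.from_euler('y',a).as_matrix()
    R=Z(s[0]*q[0]);p=R@[g0,0,h]
    R=R@Y(q[1])@Z(s[1]*q[2]);p=p+R@[e,0,l1]
    R=R@Y(q[3]);p=p+R@[e2,0,l2]
    R=R@Z(s[2]*q[4])@Y(q[5]);p=p+R@[g,0,l3];R=R@Z(s[3]*q[6]+c)
    return p,R
E
python3 kfit.py
```

```text
t 2.225 plate pos mm [ -30.7 -113.3  188.3] phi 274.8 tilt z [-0.103 -0.11  -0.989] F plate [-0.1  0.2  0.1] w 0.0401 0.0 q [ 0.78  0.22 -0.32  2.29  1.12  0.24  0.49]
t 2.85 plate pos mm [ -30.9 -113.3  188.2] phi 325.9 tilt z [-0.104 -0.11  -0.989] F plate [ 0.1 -0.   0.5] w 0.0403 0.0 q [ 0.88  0.23 -0.45  2.28  1.16  0.27  1.36]
t 3.475 plate pos mm [ -31.  -113.3  188.2] phi 17.3 tilt z [-0.104 -0.11  -0.988] F plate [-0.1  0.5  0.4] w 0.0399 0.0 q [ 0.97  0.24 -0.55  2.28  1.2   0.3   2.23]
[ 0.4324  1.3166  0.7344  1.1369 -0.5573  1.5708 -0.0625  0.1155 -0.1782] 0.0464754141814952
[ 0.0465  0.0251  0.001  -0.     -0.      0.      0.011  -0.0002  0.0089
 -0.      0.     -0.     -0.0095  0.0073 -0.0019 -0.      0.     -0.
 -0.0028  0.0013 -0.0032 -0.     -0.     -0.      0.0032 -0.0067 -0.0048
 -0.     -0.     -0.     -0.0028 -0.0003  0.0006 -0.0009]
```

```bash
cat > kin.py <<'E'
from h import *
Z=lambda a:Ro.from_euler('z',a).as_matrix();Y=lambda a:Ro.from_euler('y',a).as_matrix()
def frames(q):
    R=np.eye(3);o=[R]
    for i,a in enumerate(q):
        R=R@(Y(a) if i%2 else Z(-a)); o.append(R)
    return np.hstack(o[:7]),R@Z(1.5708)   # frames 0..6 (q7 about tool axis)
def fk(q,k,s=None): A,R=frames(q);return A@k,R
E
cat > kfit.py <<'E'
from kin import *
import json
D=[([1.10881442,.52194151,-.03628663,1.5999399,.02121444,1.02111795,-.11280001],[.23847489,-.57738875,.23079577],0)]
D+=[json.loads(l) for l in open('poses.jsonl')]
A=np.vstack([frames(d[0])[0] for d in D]);b=np.concatenate([d[1] for d in D])
# prior: z lengths free-ish, x,y offsets small
k0=np.zeros(21);k0[2]=.4;k0[11]=.45;k0[14]=.0;k0[17]=.45;k0[20]=.3
free=np.array([0,0,1,0,0,0,0,0,0,0,0,1,1,0,0,0,0,1,0,0,1.]);w=np.where(free>0,1e-3,1e-2)
x=np.linalg.lstsq(np.vstack([A,np.diag(w)]),np.r_[b,w*k0],rcond=None)[0]
print(x.reshape(7,3).round(3));print((A@x-b).round(4));np.save('k.npy',x)
E
python3 kfit.py
```

```text
[[-0.003 -0.002  0.32 ]
 [-0.    -0.011 -0.001]
 [ 0.002 -0.011  0.001]
 [-0.001 -0.017  0.519]
 [-0.009 -0.017 -0.   ]
 [ 0.005 -0.     0.42 ]
 [-0.004 -0.     0.322]]
[ 0.  0. -0. -0.  0. -0. -0.  0. -0.  0. -0.  0.  0.  0.  0.]
```

```bash
sed -i "s|a=np.load('k.npy');k=a\[:7\];s=a\[7:\]|k=np.load('k.npy');s=None|" plan.py; sed -i "s|q=q0;L=\[\]|q=q0;L=[];q,_=ik(P(.06675,240,.15),240,flip,q)|" plan.py; python3 plan.py
```

```text
0 0 maxerr 0.049
0 1 maxerr 0.049
0 2 maxerr 0.049
0 3 maxerr 0.049
0 4 maxerr 0.049
1 0 maxerr 0.0
   240 0.0 [ 1.06  0.73 -0.79  2.21  2.18  0.58  2.13]
   215 0.0 [ 1.12  0.81 -0.94  2.25  2.16  0.73  1.74]
   190 0.0 [ 1.13  0.9  -1.06  2.27  2.12  0.87  1.34]
   165 0.0 [ 1.13  0.98 -1.17  2.25  2.07  1.    0.96]
   140 0.0 [ 1.12  1.04 -1.27  2.22  2.02  1.11  0.59]
   105 0.0 [ 1.12  1.12 -1.39  2.13  1.96  1.21  0.11]
1 1 maxerr 0.0
   240 0.0 [0.22 0.64 0.31 2.25 3.41 0.38 0.63]
   215 0.0 [0.24 0.64 0.21 2.29 3.19 0.42 0.38]
   190 0.0 [0.25 0.64 0.11 2.31 2.98 0.44 0.12]
   165 0.0 [ 0.26  0.63  0.01  2.3   2.76  0.44 -0.14]
   140 0.0 [ 0.28  0.62 -0.07  2.25  2.55  0.42 -0.39]
   105 0.0 [ 0.32  0.6  -0.16  2.17  2.27  0.38 -0.71]
1 2 maxerr 0.152
1 3 maxerr 0.0
   240 0.0 [0.33 0.62 0.17 2.25 3.23 0.36 0.84]
   215 0.0 [0.35 0.62 0.07 2.29 3.02 0.41 0.59]
   190 0.0 [ 0.37  0.63 -0.04  2.3   2.81  0.45  0.32]
   165 0.0 [ 0.38  0.63 -0.14  2.29  2.6   0.47  0.05]
   140 0.0 [ 0.4   0.63 -0.23  2.25  2.4   0.47 -0.21]
   105 0.0 [ 0.45  0.62 -0.34  2.16  2.14  0.45 -0.55]
1 4 maxerr 0.0
   240 0.0 [ 0.62  0.61 -0.21  2.23  2.7   0.37  1.46]
   215 0.0 [ 0.68  0.64 -0.35  2.27  2.55  0.47  1.16]
   190 0.0 [ 0.72  0.67 -0.49  2.29  2.4   0.56  0.84]
   165 0.0 [ 0.75  0.7  -0.62  2.27  2.26  0.63  0.53]
   140 0.0 [ 0.78  0.72 -0.73  2.23  2.12  0.69  0.22]
   105 0.0 [ 0.83  0.75 -0.86  2.14  1.96  0.74 -0.2 ]
```

```bash
sed -i 's|y=-np.array(\[np.cos(p),np.sin(p),0\])|y=np.array([np.cos(p),np.sin(p),0])|; s|y=-(R.T@Rt\[:,1\])|y=(R.T@Rt[:,1])|' h.py
python3 -c "
from h import *
st();go([P(.06675,205,.12),P(.06675,235,.12)],[205,235])"
```

```text
t 3.475 plate pos mm [ -31.  -113.3  188.2] phi 197.3 tilt z [-0.104 -0.11  -0.988] F plate [-0.1  0.5  0.4] w 0.0399 0.0 q [ 0.97  0.24 -0.55  2.28  1.2   0.3   2.23]
205 [-0.0948 -0.0062  0.0611] [ 0.137 -0.065 -0.129] |d|0.113 |w|0.20
235 [-0.0629 -0.0194  0.0617] [ 0.152 -0.028 -0.652] |d|0.090 |w|0.67
```

```bash
python3 nudge.py '0.04,-0.024,-0.002,0.015,0.035,-0.016,-0.03
0.04,-0.047,-0.003,0.03,0.07,-0.033,-0.06
0.04,-0.071,-0.005,0.045,0.1,-0.05,-0.1
0.04,-0.095,-0.006,0.061,0.137,-0.065,-0.129
0.04,-0.095,-0.006,0.061,0.137,-0.065,-0.129' >/dev/null; python3 log.py
python3 -c "
from h import *
go([P(.06675,235,.12),P(.06675,235,.075)],[235,235])"
```

```text
t 4.1 plate pos mm [-62.2 -27.2 118.8] phi 204.7 tilt z [-0.003  0.    -1.   ] F plate [-0.1 -0.1  0.3] w 0.0402 0.0 q [ 0.92  0.48 -0.7   2.38  2.17  0.49  1.31]
235 [ 0.035  -0.0102 -0.0012] [ 0.002  0.002 -0.528] |d|0.036 |w|0.53
235 [ 0.035  -0.0103  0.0438] [ 0.002  0.002 -0.528] |d|0.057 |w|0.53
```

```bash
python3 nudge.py '0.04,0.009,-0.001,0.0,0,0,-0.13
0.04,0.018,-0.003,0.01,0,0,-0.26
0.04,0.027,-0.006,0.02,0,0,-0.4
0.04,0.035,-0.010,0.03,0.002,0.002,-0.528
0.04,0.035,-0.010,0.04,0.002,0.002,-0.528' >/dev/null; python3 log.py
python3 - <<'E'
from h import *
go([P(.06675,235,.029)],[235])
im=[]
o,R,_=load()
for n,x,y in(("top",300,120),("side",250,100)):
    f=viewer.grab_frame(n)
    im.append(cv2.resize(f[y:y+130,x:x+140],None,fx=2.8,fy=2.8,interpolation=cv2.INTER_CUBIC))
cv2.imwrite('pics/v2.png',np.hstack(im))
E
```

```text
t 4.725 plate pos mm [-35.2 -56.4  80.1] phi 234.9 tilt z [ 0.005 -0.004 -1.   ] F plate [-0.5  0.5 -0.2] w 0.04 0.0 q [ 0.85  0.52 -0.51  2.29  2.34  0.41  1.75]
235 [-0.0038  0.0003  0.051 ] [ 0.    -0.006 -0.001] |d|0.051 |w|0.01
```

View pics/v2.png

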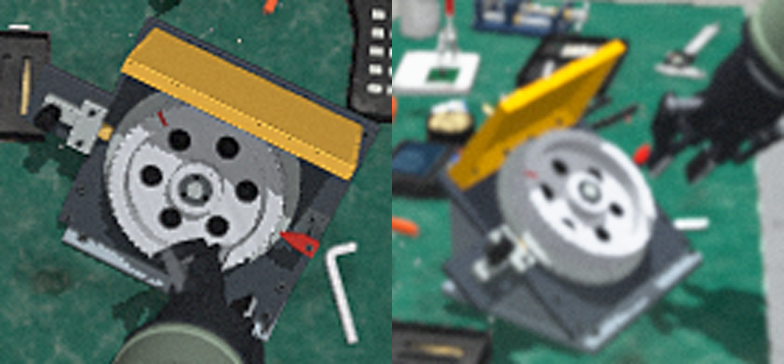

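In the top half, the fingers sit at about (190,260), straddling the lower rim. The side half shows the gripper at about (690,140), clear of the hood. Now I'll descend.

```bash
python3 nudge.py '0.04,-0.002,0,0.012,0,-0.003,0
0.04,-0.004,0,0.024,0,-0.006,0
0.04,-0.004,0,0.034,0,-0.006,0
0.04,-0.004,0,0.042,0,-0.006,0
0.04,-0.004,0,0.05,0,-0.006,0'; python3 log.py
```

```text
clock: 5.45
position: [0.5212, -0.3343, 0.0875]
tool_rot: [-2.732, -0.513, -1.266]
force: [0.2, -1.0, -0.4]
grip_width: 0.0398
finger_force: 0.0
t 5.45 plate pos mm [-39.5 -52.2  29.3] phi 235.0 tilt z [-0.001  0.003 -1.   ] F plate [ 0.3 -0.7 -0.7] w 0.0398 0.0 q [ 0.85  0.65 -0.52  2.24  2.39  0.47  1.74]
```

```bash
python3 nudge.py '0.005,0,0,0,0,0,0
0.005,0,0,0,0,0,0
0.005,0,0,0,0,0,0
0.005,0,0,0,0,0,0
0.005,0,0,0,0,0,0' 30; python3 log.py
python3 -c "
from h import *
r=.06675
for a0 in(235,200,165,130):
  print(a0,[[round(float(r*np.sin(t)),4),round(float(-r*(1-np.cos(t))),4),round(float(t),3)] for t in np.radians([7,14,21,28,35])])
go([P(.06675,228,.029),P(.06675,200,.029)],[228,200])"
```

```text
clock: 6.08
position: [0.5214, -0.3341, 0.0884]
tool_rot: [-2.732, -0.514, -1.266]
force: [7.8, -1.9, -7.0]
grip_width: 0.013
finger_force: 29.2
t 6.075 plate pos mm [-38.8 -51.9  30. ] phi 235.1 tilt z [-0.     0.004 -1.   ] F plate [  1.9   2.5 -10.2] w 0.013 29.240364087781927 q [ 0.85  0.65 -0.52  2.24  2.39  0.47  1.74]
235 [[0.0081, -0.0005, 0.122], [0.0161, -0.002, 0.244], [0.0239, -0.0044, 0.367], [0.0313, -0.0078, 0.489], [0.0383, -0.0121, 0.611]]
200 [[0.0081, -0.0005, 0.122], [0.0161, -0.002, 0.244], [0.0239, -0.0044, 0.367], [0.0313, -0.0078, 0.489], [0.0383, -0.0121, 0.611]]
165 [[0.0081, -0.0005, 0.122], [0.0161, -0.002, 0.244], [0.0239, -0.0044, 0.367], [0.0313, -0.0078, 0.489], [0.0383, -0.0121, 0.611]]
130 [[0.0081, -0.0005, 0.122], [0.0161, -0.002, 0.244], [0.0239, -0.0044, 0.367], [0.0313, -0.0078, 0.489], [0.0383, -0.0121, 0.611]]
228 [-0.0061  0.0015  0.001 ] [-0.003  0.002  0.123] |d|0.006 |w|0.12
200 [-0.0362 -0.0101  0.0011] [-0.002  0.003  0.612] |d|0.038 |w|0.61
```

Gripped at 13 mm. Now I'll sweep the rim clockwise in 35° strokes.

```bash
python3 nudge.py '0.005,-0.0081,-0.0005,0,0,0,0.122
0.005,-0.0161,-0.002,0,0,0,0.244
0.005,-0.0239,-0.0044,0,0,0,0.367
0.005,-0.0313,-0.0078,0,0,0,0.489
0.005,-0.0383,-0.0121,0,0,0,0.611'; python3 log.py
```

```text
clock: 6.7
position: [0.5211, -0.2969, 0.0742]
tool_rot: [-2.523, -0.204, -1.837]
force: [0.1, -0.6, 7.8]
grip_width: 0.013
finger_force: 31.6
t 6.7 plate pos mm [-63.  -20.3  30.5] phi 199.8 tilt z [ 0.001  0.003 -1.   ] F plate [ 5.  -0.4  6. ] w 0.013 31.62833736241737 q [ 0.94  0.74 -0.75  2.28  2.26  0.66  1.26]
```

```bash
python3 nudge.py '0.005,-0.0081,-0.0005,0,0,0,0.122
0.005,-0.0161,-0.002,0,0,0,0.244
0.005,-0.0239,-0.0044,0,0,0,0.367
0.005,-0.0313,-0.0078,0,0,0,0.489
0.005,-0.0383,-0.0121,0,0,0,0.611' >/dev/null; python3 log.py
python3 nudge.py '0.005,-0.0081,-0.0005,0,0,0,0.122
0.005,-0.0161,-0.002,0,0,0,0.244
0.005,-0.0239,-0.0044,0,0,0,0.367
0.005,-0.0313,-0.0078,0,0,0,0.489
0.005,-0.0383,-0.0121,0,0,0,0.611' >/dev/null; python3 log.py
```

```text
t 7.325 plate pos mm [-64.7  19.6  31.2] phi 164.9 tilt z [ 0.001  0.002 -1.   ] F plate [ 4.6 -6.  30.5] w 0.013 34.32565868428355 q [ 0.97  0.82 -0.94  2.27  2.12  0.82  0.77]
t 7.95 plate pos mm [-43.1  53.2  31.7] phi 129.9 tilt z [ 0.002  0.002 -1.   ] F plate [  2.2 -10.6  46.5] w 0.0131 36.689130487011425 q [ 1.    0.9  -1.1   2.21  2.    0.95  0.29]
```

Axial force is building to 46 N, so I'll back off 2 mm along the tool during the last stroke.

```bash
python3 nudge.py '0.005,0,0,-0.002,0,0,0
0.005,-0.0081,-0.0005,-0.003,0,0,0.122
0.005,-0.0161,-0.002,-0.003,0,0,0.244
0.005,-0.0239,-0.0044,-0.003,0,0,0.367
0.005,-0.0293,-0.0068,-0.003,0,0,0.454' >/dev/null; python3 log.py
python3 - <<'E'
from h import *
im=[]
for n,x,y in(("top",300,120),("side",250,100)):
    f=viewer.grab_frame(n); cv2.imwrite(f'pics/{n}3.png',f)
    im.append(cv2.resize(f[y:y+130,x:x+140],None,fx=2.8,fy=2.8,interpolation=cv2.INTER_CUBIC))
cv2.imwrite('pics/v3.png',np.hstack(im))
E
```

```text
t 8.575 plate pos mm [-17.2  66.4  32.8] phi 103.8 tilt z [-0.002  0.002 -1.   ] F plate [ -0.8   0.7 -16.5] w 0.0131 32.15809386485489 q [ 1.03  0.94 -1.2   2.14  1.93  1.01 -0.04]
```

View pics/v3.png

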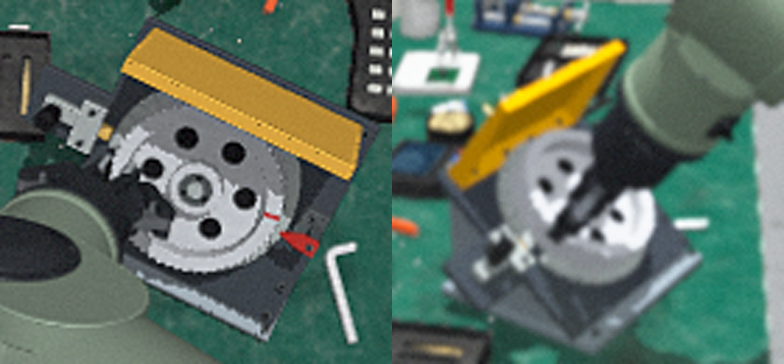

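The mark is at about (272,216) in the top half, slightly short of the pointer tip at (282,234). I'll measure the angle by ray-plane intersection.

```bash
cat > mark.py <<'E'
from h import *
import sys
def measure(f):
    o,R,_=load();c=viewer.calibration('top');F=200/np.tan(np.radians(c['vfov'])/2);K=np.array([[F,0,c['cx']],[0,F,c['cy']],[0,0,1]])
    i=f.astype(float);m=(i[:,:,2]-np.maximum(i[:,:,0],i[:,:,1]));m[m<18]=0;m[:120]=0;m[250:]=0;m[:,:320]=0;m[:,425:]=0
    n,l,s,_=cv2.connectedComponentsWithStats((m>0).astype(np.uint8))
    for j in range(1,n):
        v,u=np.nonzero(l==j)
        d=cv2.undistortPoints(np.c_[u,v].astype(float),K,c['dist_coeffs'])[:,0];r=np.c_[d,np.ones(len(d))]@Ro.from_euler('xyz',c['attitude']).as_matrix().T
        t=((o+R[:,2]*.044-c['eye'])@R[:,2])/(r@R[:,2]);p=(c['eye']+r*t[:,None]-o)@R
        if len(u)<3: continue
        w=m[v,u];cm=(p*w[:,None]).sum(0)/w.sum()
        rr=np.hypot(*p[:,:2].T)
        print(len(u),'px',u.mean().round(1),v.mean().round(1),'centroid mm',(cm*1e3).round(1),'phi %.1f'%np.degrees(np.arctan2(cm[1],cm[0])),'r %.0f-%.0f'%(rr.min()*1e3,rr.max()*1e3),'tip',(p[rr.argmin()]*1e3).round(1))
measure(cv2.imread(sys.argv[1]) if len(sys.argv)>1 else viewer.grab_frame('top'))
E
python3 mark.py pics/top3.png; echo; python3 mark.py pics/top0.png
```

```text
20 px 395.8 121.8 centroid mm [164.7  16.4  44. ] phi 5.7 r 159-170 tip [158.   17.9  44. ]
1673 px 386.3 155.4 centroid mm [86.3  1.  44. ] phi 0.7 r 65-138 tip [64.2 10.2 44. ]
21 px 337.1 166.8 centroid mm [ 7.3 89.4 44. ] phi 85.3 r 85-94 tip [ 3.7 85.2 44. ]
12 px 396.5 197.0 centroid mm [ 11.  -64.9  44. ] phi -80.4 r 60-72 tip [ 10.  -58.8  44. ]
78 px 406.8 205.9 centroid mm [  3.2 -95.8  44. ] phi -88.1 r 77-110 tip [  0.6 -76.7  44. ]

19 px 395.8 121.9 centroid mm [164.8  16.4  44. ] phi 5.7 r 159-170 tip [158.   17.9  44. ]
1670 px 386.2 155.4 centroid mm [86.3  1.  44. ] phi 0.7 r 65-138 tip [64.2 10.2 44. ]
11 px 357.3 161.7 centroid mm [41.6 52.2 44. ] phi 51.5 r 61-73 tip [38.8 46.7 44. ]
22 px 337.2 166.8 centroid mm [ 7.3 89.2 44. ] phi 85.3 r 84-94 tip [ 7.1 84.1 44. ]
76 px 406.9 206.0 centroid mm [  3.2 -95.8  44. ] phi -88.1 r 78-110 tip [  3.9 -77.5  44. ]
```

```bash
python3 nudge.py '0.005,-0.0047,-0.0002,0,0,0,0.07
0.005,-0.0095,-0.0007,0,0,0,0.143
0.005,-0.0095,-0.0007,0,0,0,0.143
0.005,-0.0095,-0.0007,0,0,0,0.143' >/dev/null; python3 log.py; python3 mark.py | tail -2; python3 -c "
from h import *
s=bot.observe();print(s['moment'])"
```

```text
t 9.175 plate pos mm [-7.8 68.1 32.8] phi 95.8 tilt z [-0.001  0.002 -1.   ] F plate [  2.4   0.3 -16.7] w 0.0133 31.920004929124843 q [ 1.04  0.95 -1.22  2.12  1.91  1.02 -0.14]
13 px 394.8 200.8 centroid mm [  0.8 -66.3  44. ] phi -89.3 r 59-74 tip [ -1.  -59.3  44. ]
75 px 406.9 206.0 centroid mm [  3.2 -95.9  44. ] phi -88.1 r 78-110 tip [  3.9 -77.5  44. ]
[0.40034937 0.1788827  0.17655697]
```

The mark faces the pointer to within about 1°. Next I'll release and retreat.

```bash
python3 nudge.py '0.04,0,0,0,0,0,0
0.04,0,0,0,0,0,0
0.04,0,0,0,0,0,0
0.04,0,0,-0.005,0,0,0' >/dev/null
python3 nudge.py '0.04,0,0,-0.01,0,0,0
0.04,0,0,-0.02,0,0,0
0.04,0,0,-0.03,0,0,0
0.04,0,0,-0.04,0,0,0
0.04,0,0,-0.05,0,0,0' >/dev/null; python3 log.py; python3 mark.py | tail -2
python3 - <<'E'
from h import *
go([(0,.140,.085),(0,.14,.034)],[90,90])
E
```

```text
t 10.35 plate pos mm [-7.8 68.7 89. ] phi 95.8 tilt z [-0.001  0.003 -1.   ] F plate [-0.2 -1.3 -0.3] w 0.0402 0.0 q [ 1.08  0.85 -1.3   2.18  1.8   1.01 -0.14]
13 px 394.8 200.8 centroid mm [  0.8 -66.3  44. ] phi -89.3 r 59-74 tip [ -1.  -59.3  44. ]
75 px 406.9 206.0 centroid mm [  3.2 -95.8  44. ] phi -88.1 r 78-110 tip [  3.9 -77.5  44. ]
90 [-0.0147  0.0699  0.0052] [0.004 0.    0.102] |d|0.072 |w|0.10
90 [-0.0147  0.0697  0.0562] [0.004 0.    0.102] |d|0.091 |w|0.10
```

```bash
python3 nudge.py '0.04,-0.004,0.018,0,0,0,0.03
0.04,-0.008,0.036,0,0,0,0.06
0.04,-0.012,0.054,0,0.002,0,0.09
0.04,-0.0147,0.070,0.005,0.004,0,0.102
0.04,-0.0147,0.070,0.02,0.004,0,0.102' >/dev/null; python3 log.py
python3 - <<'E'
from h import *
im=[]
for n,x,y in(("top",290,120),("side",240,110)):
    f=viewer.grab_frame(n)
    im.append(cv2.resize(f[y:y+110,x:x+110],None,fx=3.6,fy=3.6,interpolation=cv2.INTER_CUBIC))
cv2.imwrite('pics/v4.png',np.hstack(im)); go([(0,.14,.034)],[90])
E
```

```text
t 11.025 plate pos mm [1.000e-01 1.413e+02 6.860e+01] phi 90.1 tilt z [ 0.     0.001 -1.   ] F plate [ 0.  -0.1 -0.4] w 0.0402 0.0 q [ 0.9   0.91 -1.28  2.09  1.8   1.11 -0.28]
90 [-0.0011  0.001   0.0331] [-0.002 -0.002 -0.   ] |d|0.033 |w|0.00
```

View pics/v4.png

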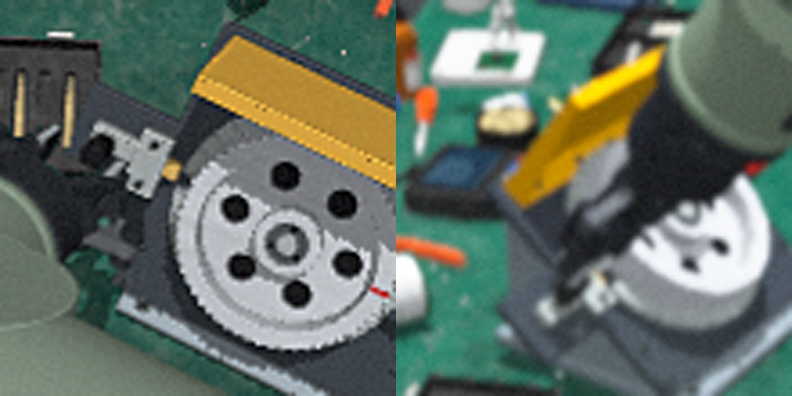

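```bash
python3 - <<'E'
from h import *
s=bot.observe();T=Ro.from_euler('xyz',s['tool_rot']).as_matrix();o,R,_=load()
def c(p): return ((proj('top',p)[0]-[290,120])*3.6).round(0)
for ax,nm in((1,'y'),(0,'x')):
  for d in(-.06,-.034,-.02,.02,.034,.06):
    print(nm,d,[tuple(c(s['position']+T[:,ax]*d-T[:,2]*b)) for b in(.005,.03,.07,.12)])
print('knob',c(o+R@[0,.14,.054]),'tcp',c(s['position']))
E
```

```text
y -0.06 [(np.float64(167.0), np.float64(199.0)), (np.float64(157.0), np.float64(211.0)), (np.float64(140.0), np.float64(230.0)), (np.float64(117.0), np.float64(256.0))]
y -0.034 [(np.float64(132.0), np.float64(180.0)), (np.float64(121.0), np.float64(191.0)), (np.float64(102.0), np.float64(210.0)), (np.float64(77.0), np.float64(235.0))]
y -0.02 [(np.float64(112.0), np.float64(170.0)), (np.float64(101.0), np.float64(180.0)), (np.float64(82.0), np.float64(199.0)), (np.float64(56.0), np.float64(223.0))]
y 0.02 [(np.float64(58.0), np.float64(141.0)), (np.float64(45.0), np.float64(151.0)), (np.float64(24.0), np.float64(168.0)), (np.float64(-4.0), np.float64(190.0))]
y 0.034 [(np.float64(39.0), np.float64(131.0)), (np.float64(26.0), np.float64(140.0)), (np.float64(4.0), np.float64(157.0)), (np.float64(-25.0), np.float64(179.0))]
y 0.06 [(np.float64(4.0), np.float64(112.0)), (np.float64(-10.0), np.float64(121.0)), (np.float64(-33.0), np.float64(137.0)), (np.float64(-64.0), np.float64(158.0))]
x -0.06 [(np.float64(122.0), np.float64(74.0)), (np.float64(111.0), np.float64(82.0)), (np.float64(9
[... 221 characters left out ...]
(157.0))]
x -0.02 [(np.float64(97.0), np.float64(128.0)), (np.float64(86.0), np.float64(138.0)), (np.float64(66.0), np.float64(155.0)), (np.float64(39.0), np.float64(177.0))]
x 0.02 [(np.float64(73.0), np.float64(182.0)), (np.float64(61.0), np.float64(192.0)), (np.float64(40.0), np.float64(211.0)), (np.float64(13.0), np.float64(236.0))]
x 0.034 [(np.float64(65.0), np.float64(200.0)), (np.float64(52.0), np.float64(211.0)), (np.float64(32.0), np.float64(230.0)), (np.float64(4.0), np.float64(255.0))]
x 0.06 [(np.float64(49.0), np.float64(233.0)), (np.float64(37.0), np.float64(245.0)), (np.float64(16.0), np.float64(265.0)), (np.float64(-12.0), np.float64(292.0))]
knob [ 93. 146.] tcp [ 87. 153.]
```

```bash
python3 - <<'E'
from h import *
im=[]
for n,x,y in(("top",290,135),("side",265,150)):
    f=viewer.grab_frame(n);im.append(cv2.resize(f[y:y+60,x:x+50],None,fx=8,fy=8,interpolation=cv2.INTER_CUBIC))
cv2.imwrite('pics/v5.png',np.hstack(im))
s=bot.observe();T=Ro.from_euler('xyz',s['tool_rot']).as_matrix()
for n,a in(('top',(290,135)),('side',(265,150))):
  for d in(-.025,.025): print(n,d,[((proj(n,s['position']+T[:,1]*d-T[:,2]*b)[0]-a)*8).round(0) for b in(.004,.04)])
E
```

```text
top -0.025 [array([265., 265.]), array([229., 299.])]
top 0.025 [array([113., 184.]), array([ 73., 216.])]
side -0.025 [array([285., 224.]), array([338., 162.])]
side 0.025 [array([180., 288.]), array([233., 226.])]
```

View pics/v5.png

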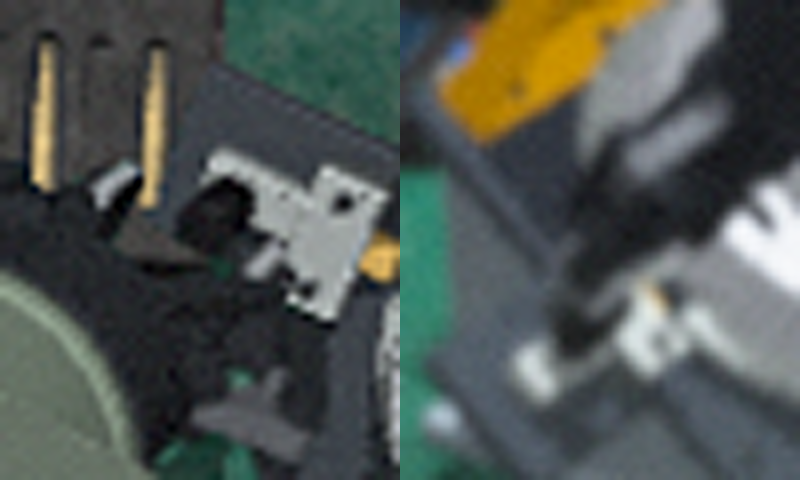

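The grey pad tips are at (115,185) and (262,262), as predicted, and they bracket the knob at (213,210). I'll descend, then grip the knob.

```bash
python3 nudge.py '0.04,0,0,0.011,0,0,0
0.04,0,0,0.022,0,0,0
0.04,0,0,0.033,0,0,0
0.04,0,0,0.033,0,0,0' >/dev/null; python3 log.py;  python3 nudge.py '0.01,0,0,0,0,0,0
0.01,0,0,0,0,0,0
0.01,0,0,0,0,0,0
0.01,0,0,0,0,0,0' 30 >/dev/null; python3 log.py
```

```text
t 11.725 plate pos mm [ -0.8 139.7  34.7] phi 90.0 tilt z [-0.002 -0.001 -1.   ] F plate [-0.8  0.2  0.2] w 0.0401 0.0 q [ 0.88  0.97 -1.23  2.06  1.86  1.11 -0.28]
t 12.225 plate pos mm [ -0.3 140.3  35.8] phi 90.0 tilt z [-0.  0. -1.] F plate [-1.7  1.2  4.6] w 0.0166 29.631175696849823 q [ 0.89  0.97 -1.23  2.06  1.86  1.11 -0.28]
```

```bash
python3 nudge.py '0.01,0,-0.003,0,0,0,0
0.01,0,-0.006,0,0,0,0
0.01,0,-0.009,0,0,0,0
0.01,0,-0.012,0,0,0,0
0.01,0,-0.015,0,0,0,0' >/dev/null; python3 log.py;  python3 nudge.py '0.01,0,-0.001,0,0,0,0
0.01,0,-0.002,0,0,0,0
0.01,0,-0.002,0,0,0,0' >/dev/null; python3 log.py
```

```text
t 12.85 plate pos mm [1.00e-01 1.27e+02 3.58e+01] phi 90.0 tilt z [ 0.     0.004 -1.   ] F plate [  1.4  15.1 -11.8] w 0.0163 29.405930936336517 q [ 0.92  0.96 -1.23  2.07  1.87  1.09 -0.27]
t 13.225 plate pos mm [1.000e-01 1.258e+02 3.580e+01] phi 90.0 tilt z [-0.     0.005 -1.   ] F plate [  1.6  19.4 -15.1] w 0.0165 29.699527323246002 q [ 0.92  0.96 -1.23  2.07  1.87  1.08 -0.27]
```

```bash
python3 nudge.py '0.01,0,-0.001,0,0,0,0
0.01,0,-0.002,0,0,0,0
0.01,0,-0.002,0,0,0,0' >/dev/null; python3 log.py;  python3 nudge.py '0.01,0,-0.001,0,0,0,0
0.01,0,-0.002,0,0,0,0
0.01,0,-0.002,0,0,0,0' 50 >/dev/null; python3 log.py
```

```text
t 13.6 plate pos mm [1.000e-01 1.256e+02 3.600e+01] phi 90.1 tilt z [-0.     0.009 -1.   ] F plate [  2.6  29.3 -24.9] w 0.0167 29.903942048549652 q [ 0.92  0.96 -1.23  2.07  1.87  1.08 -0.27]
t 13.975 plate pos mm [1.000e-01 1.255e+02 3.610e+01] phi 90.1 tilt z [-0.     0.013 -1.   ] F plate [  2.1  39.8 -31.2] w 0.0161 49.35022473335266 q [ 0.93  0.96 -1.24  2.07  1.87  1.08 -0.27]
```

It has reached a hard stop after about 15 mm. I'll release, retreat and check.

```bash
python3 nudge.py '0.01,0,0.005,0,0,0,0
0.035,0,0.006,0,0,0,0
0.035,0,0.006,0,0,0,0
0.035,0,0.006,-0.01,0,0,0
0.035,0,0.006,-0.03,0,0,0' >/dev/null; python3 log.py; python3 nudge.py '0.035,0,0,-0.02,0,0,0
0.035,-0.03,0,-0.05,0,0,0
0.035,-0.06,0,-0.06,0,0,0
0.035,-0.08,-0.02,-0.06,0,0,0
0.035,-0.10,-0.04,-0.06,0,0,0' >/dev/null; python3 log.py
python3 - <<'E'
from h import *
f=viewer.grab_frame('top');cv2.imwrite('pics/top6.png',f);a=cv2.imread('pics/top0.png')
x,y=305,145
cv2.imwrite('pics/v6.png',np.hstack([cv2.resize(i[y:y+60,x:x+48],None,fx=8,fy=8,interpolation=cv2.INTER_CUBIC) for i in(a,f)]))
E
python3 mark.py pics/top6.png|tail -3
```

```text
t 14.6 plate pos mm [ -0.6 124.6  66.4] phi 90.0 tilt z [-0.001 -0.001 -1.   ] F plate [0.4 0.  1.3] w 0.0351 0.0 q [ 0.94  0.91 -1.27  2.1   1.81  1.09 -0.27]
t 15.225 plate pos mm [100.6  84.7 127.2] phi 90.0 tilt z [ 0.001 -0.001 -1.   ] F plate [-0.9  0.1 -0.1] w 0.0347 0.0 q [ 1.1   0.77 -1.38  1.95  1.55  1.01  0.07]
1598 px 387.7 155.7 centroid mm [87.3 -3.  44. ] phi -1.9 r 65-138 tip [64.2 10.2 44. ]
12 px 395.0 200.8 centroid mm [  0.9 -66.4  44. ] phi -89.2 r 59-74 tip [ -1.  -59.3  44. ]
76 px 406.9 206.0 centroid mm [  3.3 -95.9  44. ] phi -88.1 r 78-110 tip [  3.9 -77.5  44. ]
```

View pics/v6.png

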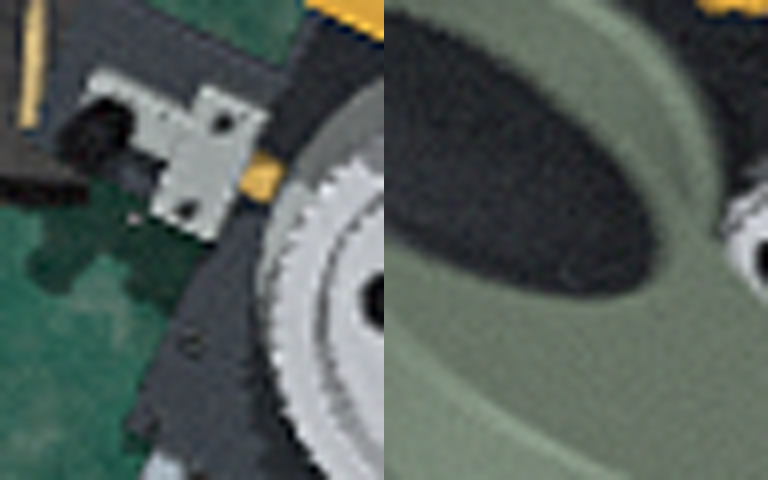

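The arm hides the bolt in this view (right half). The mark is unchanged at -89.2°. I'll regrip the rim at the lower right, where the view of the knob is clear, measure the knob there, and rock the pulley.

```bash
python3 -c "
from h import *
go([P(.06675,150,.11),P(.06675,215,.10)],[150,215])"
```

```text
150 [ 0.1607 -0.0483  0.0165] [-0.004 -0.    -1.049] |d|0.169 |w|1.05
215 [ 0.1575 -0.12    0.0268] [-0.004 -0.003 -2.184] |d|0.200 |w|2.18
```

```bash
python3 nudge.py '0.035,0.04,-0.01,0,0,0,-0.18
0.035,0.08,-0.02,0,0,0,-0.36
0.035,0.12,-0.03,0,0,0,-0.54
0.035,0.15,-0.04,0.005,0,0,-0.72
0.035,0.16,-0.05,0.01,0,0,-0.9' >/dev/null; python3 log.py
python3 -c "
from h import *
go([P(.06675,215,.10)],[215])"
```

```text
t 15.9 plate pos mm [-62.   34.6 116.6] phi 142.0 tilt z [-0.001 -0.001 -1.   ] F plate [ 0.4  0.6 -0.5] w 0.0351 0.0 q [ 1.13  0.76 -1.27  2.35  1.87  0.95  0.51]
215 [ 0.0529 -0.0507  0.0167] [ 1.000e-03 -1.000e-03 -1.274e+00] |d|0.075 |w|1.27
```

```bash
python3 nudge.py '0.035,0.012,-0.008,0,0,0,-0.18
0.035,0.024,-0.016,0,0,0,-0.36
0.035,0.035,-0.026,0,0,0,-0.54
0.035,0.045,-0.036,0,0,0,-0.72
0.035,0.05,-0.044,0,0,0,-0.9' >/dev/null; python3 log.py
python3 - <<'E'
from h import *
go([P(.06675,215,.08),P(.06675,215,.031)],[215]*2)
a=cv2.imread('pics/top0.png')
f=np.mean([viewer.grab_frame('top') for _ in range(1)],0);cv2.imwrite('pics/top7.png',f)
o,R,_=load()
for i,n in((a,'before'),(f,'now')):
    w=i[150:185,306:350].astype(float).max(2)<42
    v,u=np.nonzero(w);print(n,w.sum(),u.mean()+306,v.mean()+150)
    print('\n'.join(''.join('#' if c else '.' for c in r) for r in w))
print('pred top out/in',proj('top',[o+R@[0,.14,.054],o+R@[0,.124,.054]]))
E
```

```text
t 16.525 plate pos mm [-56.9 -32.3 116.7] phi 193.5 tilt z [-0.    -0.002 -1.   ] F plate [-0.5  0.5 -0. ] w 0.035 0.0 q [ 1.2   0.61 -1.07  2.36  1.98  0.67  1.4 ]
215 [ 0.0063 -0.0008  0.0367] [ 0.001 -0.001 -0.376] |d|0.037 |w|0.38
215 [ 0.0062 -0.0008  0.0857] [ 0.001 -0.001 -0.376] |d|0.086 |w|0.38
before 127 319.5196850393701 164.73228346456693
............................................
......................................#.....
.....................................#......
............................................
.........................................#..
..........................................#.
...................................#......#.
............#............................#..
..........#####..................#..........
.........#######............................
........#######...........##......#...#.....
.......####.###.............................
......#########.................#...........
......#########..................#..........
......########..#..................#........
........####......##........................
.........###......#........
[... 1941 characters left out ...]
............
.....................##.....................
........................##..................
........................#...................
............................................
............................................
............................................
............................................
.....................#......................
............................................
....................#.......................
............................................
pred top out/in [[315.69958709 160.55135773]
 [321.68681544 163.73816614]][ WARN:0@1.556] global loadsave.cpp:1063 imwrite_ Unsupported depth image for selected encoder is fallbacked to CV_8U.
```

The knob's blob shifted by about 6 px, which matches full travel. Now I'll grip the rim for rocking.

```bash
python3 nudge.py '0.035,0.003,0,0.01,0,0,-0.15
0.035,0.006,0,0.02,0,0,-0.3
0.035,0.0063,-0.0008,0.03,0,0,-0.376
0.035,0.0063,-0.0008,0.04,0,0,-0.376
0.035,0.0063,-0.0008,0.05,0,0,-0.376' >/dev/null; python3 log.py
python3 - <<'E'
from h import *
go([P(.066,215,.032)],[215])
a=cv2.imread('pics/top0.png',0);f=cv2.imread('pics/top7.png',0)
A=cv2.resize(a,None,fx=8,fy=8,interpolation=cv2.INTER_CUBIC);B=cv2.resize(f,None,fx=8,fy=8,interpolation=cv2.INTER_CUBIC)
t=A[156*8:168*8,311*8:322*8];s=B[153*8:174*8,309*8:332*8];r=cv2.minMaxLoc(cv2.matchTemplate(s,t,cv2.TM_CCOEFF_NORMED));print(r[1],r[3][0]/8+309-311,r[3][1]/8+153-156)
E
```

```text
t 17.2 plate pos mm [-54.7 -37.3  65.5] phi 214.5 tilt z [-0. -0. -1.] F plate [ 0.6  1.  -1. ] w 0.0347 0.0 q [ 1.11  0.71 -0.93  2.3   2.12  0.68  1.7 ]
215 [ 0.0008 -0.0002  0.0335] [ 0.    -0.    -0.009] |d|0.034 |w|0.01
0.7781040668487549 5.5 2.375
```

```bash
python3 nudge.py '0.035,0.0008,0,0.012,0,0,-0.009
0.035,0.0008,0,0.024,0,0,-0.009
0.035,0.0008,0,0.033,0,0,-0.009
0.035,0.0008,0,0.033,0,0,-0.009' >/dev/null; python3 log.py;  python3 nudge.py '0.005,0,0,0,0,0,0
0.005,0,0,0,0,0,0
0.005,0,0,0,0,0,0
0.005,0,0,0,0,0,0' 30 >/dev/null; python3 log.py
python3 nudge.py '0.005,-0.0023,0,0,0,0,0.035
0.005,-0.0047,-0.0002,0,0,0,0.07
0.005,-0.0047,-0.0002,0,0,0,0.07'|tail -3; python3 log.py; python3 mark.py|tail -2
```

```text
t 17.7 plate pos mm [-54.7 -38.1  32.1] phi 215.1 tilt z [-0.001 -0.    -1.   ] F plate [-0.7 -0.4  0.3] w 0.0352 0.0 q [ 1.09  0.79 -0.9   2.26  2.17  0.71  1.71]
t 18.2 plate pos mm [-53.6 -37.6  33. ] phi 215.2 tilt z [ 0.001  0.    -1.   ] F plate [3.8 3.9 5.6] w 0.0129 29.918131405720487 q [ 1.09  0.78 -0.9   2.26  2.17  0.71  1.71]
force: [-1.6, 2.0, 12.4]
grip_width: 0.0127
finger_force: 31.9
t 18.575 plate pos mm [-56.  -34.3  33. ] phi 211.2 tilt z [ 0.001 -0.001 -1.   ] F plate [ 5.6  0.9 11.4] w 0.0127 31.87130333360983 q [ 1.1   0.8  -0.93  2.26  2.16  0.73  1.64]
12 px 394.2 202.1 centroid mm [ -2.9 -65.4  44. ] phi -92.5 r 59-73 tip [ -1.  -59.3  44. ]
76 px 406.9 206.0 centroid mm [  3.3 -95.9  44. ] phi -88.0 r 78-110 tip [  3.9 -77.5  44. ]
```

The pulley turned freely, so it isn't latched yet. I'll keep rocking in the same direction.

```bash
cat >> log.py <<'E'
Rt=Ro.from_euler('xyz',s['tool_rot']).as_matrix();print('  tangential F (tool x) %.1f'%(Rt.T@s['force'])[0])
E
python3 nudge.py '0.005,-0.0023,0,0,0,0,0.035
0.005,-0.0035,-0.0001,0,0,0,0.053
0.005,-0.0035,-0.0001,0,0,0,0.053'>/dev/null; python3 log.py; python3 mark.py|tail -2|head -1
python3 nudge.py '0.005,0.0023,0,0,0,0,-0.035
0.005,0.0047,-0.0002,0,0,0,-0.07
0.005,0.007,-0.0004,0,0,0,-0.105
0.005,0.007,-0.0004,0,0,0,-0.105'>/dev/null; python3 log.py; python3 mark.py|tail -2|head -1
```

```text
t 19.0 plate pos mm [-56.5 -33.5  32.9] phi 208.1 tilt z [ 0.004 -0.006 -1.   ] F plate [11.4 -9.7 17.8] w 0.0128 40.666023150261026 q [ 1.1   0.81 -0.94  2.26  2.15  0.75  1.6 ]
  tangential F (tool x) 14.0
11 px 394.1 202.5 centroid mm [ -3.6 -65.9  44. ] phi -93.1 r 61-72 tip [ -3.2 -60.4  44. ]
t 19.55 plate pos mm [-54.8 -36.1  33. ] phi 214.2 tilt z [-0.     0.002 -1.   ] F plate [2.2 8.3 2.2] w 0.0129 29.521107925102115 q [ 1.09  0.79 -0.91  2.26  2.16  0.71  1.69]
  tangential F (tool x) -5.6
12 px 394.5 201.5 centroid mm [ -1.1 -65.7  44. ] phi -90.9 r 59-73 tip [ -1.  -59.3  44. ]
```

```bash
python3 nudge.py '0.005,0.0023,0,0,0,0,-0.035
0.005,0.0035,-0.0001,0,0,0,-0.053
0.005,0.0035,-0.0001,0,0,0,-0.053'>/dev/null; python3 log.py; python3 mark.py|tail -2|head -1
python3 nudge.py '0.005,-0.0023,0,0,0,0,0.035
0.005,-0.0035,-0.0001,0,0,0,0.053
0.005,-0.0035,-0.0001,0,0,0,0.053'>/dev/null; python3 log.py; python3 mark.py|tail -2|head -1
```

```text
t 19.975 plate pos mm [-54.2 -36.9  33. ] phi 217.3 tilt z [-0.003  0.006 -1.   ] F plate [-4.  17.  -3.4] w 0.0127 28.49765399694661 q [ 1.09  0.78 -0.89  2.26  2.17  0.69  1.74]
  tangential F (tool x) -15.9
13 px 394.6 201.3 centroid mm [ -0.5 -66.2  44. ] phi -90.4 r 59-73 tip [ -1.  -59.3  44. ]
t 20.4 plate pos mm [-54.9 -36.   33. ] phi 214.2 tilt z [-0.     0.002 -1.   ] F plate [1.6 7.2 4.5] w 0.0124 31.986139410728356 q [ 1.09  0.79 -0.91  2.26  2.16  0.71  1.69]
  tangential F (tool x) -5.0
12 px 394.5 201.5 centroid mm [ -1.5 -65.7  44. ] phi -91.3 r 59-73 tip [ -1.  -59.3  44. ]
```

The pulley is now blocked in both directions, at +14 N and -16 N, so the nose has latched. The bolt travel estimate (14–15 mm) is close to the limit, so I'll push the knob again with closed fingers.

```bash
python3 nudge.py '0.035,0,0,0,0,0,0
0.035,0,0,0,0,0,0
0.035,0,0,-0.01,0,0,0
0.035,0,0,-0.03,0,0,0
0.035,0,0,-0.06,0,0,0'>/dev/null; python3 log.py; python3 mark.py|tail -2|head -1
python3 -c "
from h import *
go([(-.06,.06,.09),(0,.158,.09),(0,.158,.034)],[180]*3)"
```

```text
t 21.075 plate pos mm [-55.4 -37.2  93.5] phi 214.1 tilt z [-0.002 -0.001 -1.   ] F plate [ 0.3 -0.1 -0.1] w 0.0351 0.0 q [ 1.13  0.63 -0.96  2.33  2.07  0.64  1.7 ]
  tangential F (tool x) 0.2
12 px 394.5 201.5 centroid mm [ -1.5 -65.7  44. ] phi -91.3 r 59-73 tip [ -1.  -59.3  44. ]
180 [-0.0829 -0.0504  0.0062] [ 0.    -0.001  0.597] |d|0.097 |w|0.60
180 [-0.1302 -0.1552  0.0061] [ 0.    -0.001  0.597] |d|0.203 |w|0.60
180 [-0.1303 -0.1552  0.0621] [ 0.    -0.001  0.597] |d|0.212 |w|0.60
```

```bash
python3 nudge.py '0,-0.026,-0.031,0,0,0,0.12
0,-0.052,-0.062,0,0,0,0.24
0,-0.078,-0.093,0,0,0,0.36
0,-0.104,-0.124,0,0,0,0.48
0,-0.130,-0.155,0,0,0,0.597'>/dev/null; python3 log.py
python3 -c "
from h import *
go([(0,.158,.09),(0,.158,.034)],[180]*2)"
```

```text
t 21.75 plate pos mm [  0.6 158.4  93. ] phi 179.7 tilt z [-0.001 -0.001 -1.   ] F plate [0.3 0.1 0.1] w -0.0001 0.0 q [ 0.77  0.73 -1.09  2.1   1.7   0.94  1.21]
  tangential F (tool x) -0.1
180 [0.0004 0.0006 0.003 ] [ 0.001 -0.001 -0.005] |d|0.003 |w|0.01
180 [0.0003 0.0006 0.059 ] [ 0.001 -0.001 -0.005] |d|0.059 |w|0.01
```

```bash
python3 nudge.py '0,0,0,0.015,0,0,0
0,0,0,0.03,0,0,0
0,0,0,0.045,0,0,0
0,0,0,0.056,0,0,0
0,0,0,0.056,0,0,0'>/dev/null; python3 log.py
python3 nudge.py '0,0.003,0,0,0,0,0
0,0.006,0,0,0,0,0
0,0.009,0,0,0,0,0
0,0.011,0,0,0,0,0'>/dev/null; python3 log.py
python3 nudge.py '0,0.002,0,0,0,0,0
0,0.003,0,0,0,0,0
0,0.003,0,0,0,0,0'>/dev/null; python3 log.py
```

```text
t 22.375 plate pos mm [ -0.2 156.8  35.7] phi 179.9 tilt z [-0.002 -0.001 -1.   ] F plate [-0.   0.9 -0.3] w -0.0 0.0 q [ 0.74  0.84 -1.02  2.04  1.81  0.94  1.2 ]
  tangential F (tool x) -0.9
t 22.875 plate pos mm [  0.5 146.1  36.6] phi 179.9 tilt z [-0.    -0.001 -1.   ] F plate [ 0.4 -0.4  0.3] w 0.0 0.05987710319459438 q [ 0.77  0.83 -1.02  2.06  1.82  0.93  1.2 ]
  tangential F (tool x) 0.4
t 23.25 plate pos mm [  0.5 145.7  36.9] phi 180.0 tilt z [-0.     0.004 -1.   ] F plate [ 0.8 11.4 -6.4] w 0.0002 5.555483847856522 q [ 0.77  0.83 -1.03  2.06  1.82  0.92  1.2 ]
  tangential F (tool x) -11.4
```

```bash
python3 nudge.py '0,0.002,0,0,0,0,0
0,0.003,0,0,0,0,0
0,0.003,0,0,0,0,0'>/dev/null; python3 log.py
python3 nudge.py '0,0.002,0,0,0,0,0
0,0.004,0,0,0,0,0
0,0.004,0,0,0,0,0'>/dev/null; python3 log.py
```

```text
t 23.625 plate pos mm [  0.6 145.4  37.3] phi 180.0 tilt z [-0.     0.009 -1.   ] F plate [  1.7  25.1 -15.6] w -0.0001 12.042225301265717 q [ 0.78  0.83 -1.03  2.06  1.83  0.92  1.2 ]
  tangential F (tool x) -24.9
t 24.0 plate pos mm [  0.6 145.1  37.7] phi 180.1 tilt z [-0.001  0.016 -1.   ] F plate [  2.2  42.6 -28.7] w 0.0 20.847866535186768 q [ 0.78  0.83 -1.03  2.06  1.83  0.91  1.2 ]
  tangential F (tool x) -42.2
```

At 43 N, well above the bolt's 9–15 N friction, it didn't move further, so the bolt is fully home. I'll back away and do a final check.

```bash
python3 nudge.py '0,-0.01,0,0,0,0,0
0,-0.02,0,0,0,0,0
0,-0.02,0,-0.03,0,0,0
0,-0.02,0,-0.06,0,0,0
0,-0.02,0,-0.09,0,0,0'>/dev/null; python3 log.py
python3 nudge.py '0,0,0,-0.02,0,0,0
0,0,0.02,-0.05,0,0,0
0,0,0.04,-0.06,0,0,0
0,0,0.04,-0.06,0,0,0
0,0,0.04,-0.06,0,0,0'>/dev/null; python3 log.py; python3 mark.py|tail -2
```

```text
t 24.625 plate pos mm [  0.3 156.3 127.4] phi 179.9 tilt z [-0.001 -0.001 -1.   ] F plate [ 0.5 -0.1  0.1] w -0.0001 0.0 q [ 0.8   0.65 -1.13  2.13  1.63  0.92  1.24]
  tangential F (tool x) 0.1
t 25.25 plate pos mm [-39.  156.4 186.3] phi 179.9 tilt z [-0.    -0.001 -1.   ] F plate [ 0.3  0.5 -0.9] w -0.0002 0.0 q [ 0.81  0.53 -1.22  2.24  1.55  0.92  1.16]
  tangential F (tool x) -0.5
12 px 394.5 201.5 centroid mm [ -1.5 -65.7  44. ] phi -91.3 r 59-73 tip [ -1.  -59.3  44. ]
75 px 406.9 206.0 centroid mm [  3.2 -95.8  44. ] phi -88.1 r 78-110 tip [  3.9 -77.5  44. ]
```

```bash
python3 -c "
from workcell import bot, viewer
print(bot.job_done())"
```

```text
the job is handed in; nothing more can be done
None
```

I turned the pulley to its pointer and rocked it until the notch caught, and the bolt is at its hard stop; the mark sits about 4 mm off along the rim (limit 9 mm), and I handed the job in clear of everything at about 25 s, with no verdict returned.

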